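Set up a carton tray, pack the adapters and hang the tag

ROBOT

A 7-joint arm with a two-finger parallel gripper is mounted at the origin on the work surface. World frame = base frame: x ahead of the robot, y to its left, z up, the work surface at z = 0. Lengths are in m, angles in rad, forces in N, time in s.
With the tool pointing down it reaches from about 0.4 to 0.85 m from the base axis. Payload 10.4 kg.
Tool frame: the origin (TCP) lies at the very end of the fingers, on their centre line; the grasp point (between the pads) lies 19 mm behind it; z points along the fingers, y is the line along which they close (so a half turn about z gives the same grasp; the last joint's range is limited). The gripper opens to 87 mm and grips with 3 to 60 N. Pads are 19 mm wide; open, the fingers measure 117 mm over their backs; the gripper's body (75 mm by 190 mm) begins 51 mm behind the grasp point.
Start: joints at [1.262, 0.332, -0.065, 1.46, 0.022, 1.35, -0.088], TCP at [0.176, -0.6, 0.223] pointing down, gripper open.
Joint ranges: [-2.6, 2.6], [-0.5, 2.12], [-1.47, 1.34], [0.16, 2.42], [-1.27, 4.41], [0.06, 2.06], [-2.6, 2.6]. Speed limits (rad/s): [2.22, 2.22, 2.79, 2.79, 3.14, 3.14, 3.14].

INTERFACE

Orientations are given as a unit quaternion [x, y, z, w].
In Python, from bench import status, camera, order gives the robot as it stands.
- The arm moves only by the tool jog_arm, never from a script. Its argument "plan" is a list of rows, each a list of 7 numbers: the turn, a rotation vector about the tool's x, y, z in rad, then the shift along the tool's x, y, z in mm, then the opening, from -1 (shut) to 1 (fully open). A call has 1 to 12 rows; each row is the pose to reach, as a shift and turn from the pose commanded when the call began, along the tool's axes at that moment; what a row does not reach only later rows make up. A row lasts 1/10 s, in which the tool goes at most 50 mm and 8.59 degrees, less where a joint would pass 70% of its speed; a pose out of reach is approached as far as the arm can. A call with a gripper value outside its range is refused whole. The fingers move at their own pace and stop on an object; "squeeze" is the grip in N (left out, the last holds). Time passes only in rows, so rows that repeat a pose let the fingers close. It gives the time, the measured TCP pose, the force, the opening and the grip force at its end, in the units of the state.
- status.read_state(): the state, without advancing time (a new reading comes with each control period).
- camera(name): name is "side" or "top"; returns a dict with "image" (384x512x3 uint8, red, green, blue), "z_map" (384x512 float32, m along the optical axis (not along the pixel's ray), 0 where there is no reading), "fx", "fy", "cx", "cy" (pixels), "world_from_camera" (4x4, takes a point from camera to world coordinates). Camera axes: x right, y down, z forward; pixel columns grow to the right and rows downward; lengths in m; the calibration is good to about 2 mm. A picture is of the moment at which its call begins.
- order.close_job(): hands the job in; it is judged then, once.
The state is a dict: "time": time; "joint_positions": joint angles; "joint_vel": joint speeds; "joint_torque": joint torques, N m; "ee_pos": TCP position; "eef_rot": TCP orientation; "ft_force": force on the tool from outside, world axes, zero at the start; "torque": the same for the moment, N m; "width": finger opening in m; "grip_force": force on a finger pad.
Only numpy, scipy, OpenCV 4.12 (cv2) and the standard library are available. Lean on these libraries where they do the work, as an engineer would, in place of code of your own. Each camera call takes 0.05 s, during which the arm holds its last target. There are 200 camera calls.

TASK

Set up the carton tray by raising all four of its panels until they stand straight up, then put every power adapter into it, each lying flat on the tray's bottom with none on top of another. When they are all packed, lift the red tag out of its grey holder and leave it hanging by its hole on the peg of the yellow tag stand. The panels must still stand upright at the end; leave the bin, screwdriver, tape and mug where they are.

Things in the scene. Friction and masses are not known exactly. Their poses are not given: they have to be found in the camera images.
- tray: Brown cardboard tray blank, fixed on a 24 mm high aluminium forming nest. Origin on the table under the centre of the tray; z up; x and y along its sides. Bottom sheet 145 mm (x) by 190 mm (y), 4 mm thick, its upper face 28 mm above the table. Four hinged panels 4 mm thick, 50 mm high; upright they enclose 141 x 186 mm, tops 76 mm above the table.
- panel_near (a joint): Angle of the robot-side (-x) panel (tray frame): 0 its low stop, leaning outward 0.3 rad up from flat; 1.27 upright; 1.36 upper stop; starts at 0.15 to 0.55. The hinge line is 26 mm above the table at the tray's x = -72.5 mm; the panel is 180 mm long along it. Stiff crease (0.06 N m), stays put. Push its outer edge inward and upward along its arc, 1 to 4 N (low down, a level push jams).
- panel_near_edge (a point): Middle of the free edge of the robot-side (-x) panel, 50 mm from its hinge line.
- panel_far (a joint): Angle of the far (+x) panel (tray frame): 0 its low stop, leaning outward 0.3 rad up from flat; 1.27 upright; 1.36 upper stop; starts at 0.15 to 0.55. The hinge line is 26 mm above the table at the tray's x = 72.5 mm; the panel is 180 mm long along it. Stiff crease (0.06 N m), stays put. Push its outer edge inward and upward along its arc, 1 to 4 N (low down, a level push jams).
- panel_far_edge (a point): Middle of the free edge of the far (+x) panel, 50 mm from its hinge line.
- panel_left (a joint): Angle of the +y panel (tray frame): 0 its low stop, leaning outward 0.3 rad up from flat; 1.27 upright; 1.36 upper stop; starts at 0.15 to 0.55. The hinge line is 26 mm above the table at the tray's y = 95 mm; the panel is 135 mm long along it. Stiff crease (0.06 N m), stays put. Push its outer edge inward and upward along its arc, 1 to 4 N (low down, a level push jams).
- panel_left_edge (a point): Middle of the free edge of the +y panel, 50 mm from its hinge line.
- panel_right (a joint): Angle of the -y panel (tray frame): 0 its low stop, leaning outward 0.3 rad up from flat; 1.27 upright; 1.36 upper stop; starts at 0.15 to 0.55. The hinge line is 26 mm above the table at the tray's y = -95 mm; the panel is 135 mm long along it. Stiff crease (0.06 N m), stays put. Push its outer edge inward and upward along its arc, 1 to 4 N (low down, a level push jams).
- panel_right_edge (a point): Middle of the free edge of the -y panel, 50 mm from its hinge line.
- adapter1: Black plug-in power adapter, a loose block 46 x 34 x 28 mm (x, y, z), 90 g, small brass pins at its +x end (look only). Origin at the centre of the block. Two to four of the four are present; the others read None.
- adapter2: Black plug-in power adapter, a loose block 46 x 34 x 28 mm (x, y, z), 90 g, small brass pins at its +x end (look only). Origin at the centre of the block. Two to four of the four are present; the others read None.
- adapter3: Black plug-in power adapter, a loose block 46 x 34 x 28 mm (x, y, z), 90 g, small brass pins at its +x end (look only). Origin at the centre of the block. Two to four of the four are present; the others read None.
- adapter4: Black plug-in power adapter, a loose block 46 x 34 x 28 mm (x, y, z), 90 g, small brass pins at its +x end (look only). Origin at the centre of the block. Two to four of the four are present; the others read None.
- tag: Red tag, rigid plate 60 mm wide (y), 6 mm thick (x), with a white grip head 40 mm wide, 12 mm thick, on top from 86 to 120 mm above its lower edge. Origin mid lower edge, z up along the tag. 80 g. It stands upright, loose in the grey holder's slot, lower edge 6 mm above the table; lift it straight up 40 mm to clear the holder.
- tag_hole (a point): Centre of the square 26 x 26 mm hole through the tag (axis along the tag's x), 55 mm above its lower edge. The tag is the same front and back.
- holder: Grey plastic tag holder, fixed, foot 70 x 90 mm, 40 mm high, with a slot along its y, 34 mm deep, 8 mm wide and 64 mm long. Origin under its centre.
- stand: Tag stand, fixed: black foot, yellow post 14 x 20 mm and 167 mm high, whose near face lies at x = 36 mm of this frame. Origin on the table under the middle of the peg; its x points from the peg's tip towards the post.
- stand_peg (a point): Point on the axis of the steel peg, 160 mm above the table. Peg 8 mm in diameter, runs along the stand's x, its free tip 32 mm from here in -x, joining the post at 36 mm in +x; it slopes up towards its tip by 0.17 rad.
- bluebin: Blue plastic bin 110 x 120 x 50 mm, loose; a bystander to leave alone.
- screwdriver: Orange screwdriver lying on the bench, loose; a bystander to leave alone.
- tape: Yellow tape roll, 90 mm across, 25 mm high, loose; a bystander to leave alone.
- mug: White mug, 76 mm across, 90 mm high, loose; a bystander to leave alone.

How it is judged:
On the way, in this order (a step that is already met when the one before it is completed fails the run):
1. all four panels stand upright (value of joint each of panel_near, panel_far, panel_left, panel_right above 1.1 rad), for 0.2 s.
2. every adapter rests on the bottom of the erected tray (all of step 1 and x of adapter1 in the frame of tray between -0.075 and 0.075 m and y of adapter1 in the frame of tray between -0.097 and 0.097 m and z of each of adapter1, adapter2, adapter3, adapter4 in the frame of tray below 0.05 m and x of adapter2 in the frame of tray between -0.075 and 0.075 m and y of adapter2 in the frame of tray between -0.097 and 0.097 m and x of adapter3 in the frame of tray between -0.075 and 0.075 m and y of adapter3 in the frame of tray between -0.097 and 0.097 m and x of adapter4 in the frame of tray between -0.075 and 0.075 m and y of adapter4 in the frame of tray between -0.097 and 0.097 m), for 0.2 s.
3. the tag hangs on the peg (x of tag_hole in the frame of stand between -0.03 and 0.04 m and y of tag_hole in the frame of stand between -0.012 and 0.012 m and z of tag_hole in the frame of stand between 0.135 and 0.168 m and angle between tag's own z axis and vertical below 0.35 rad), for 0.2 s.
At the end, for the whole second after the job is handed in: Panels at 1.10 rad or more (80 degrees from flat); every adapter present between them, its centre under 50 mm above the table; tag on the peg: hole centre within 12 mm sideways, -30 to 40 mm along the stand's x, 135 to 168 mm up, tag within 0.35 rad of upright. Adapters and tag at rest (all of step 2 and all of step 3 and linear speed of each of adapter1, adapter2, adapter3, adapter4, tag below 0.02 m/s); the robot touches nothing.
It fails at once if the bluebin is moved more than 5 cm (distance of bluebin from where it was at the start of the episode above 0.05 m).
It fails at once if the screwdriver is moved more than 5 cm (distance of screwdriver from where it was at the start of the episode above 0.05 m).
It fails at once if the tape is moved more than 5 cm (distance of tape from where it was at the start of the episode above 0.05 m).
It fails at once if the mug is moved more than 5 cm (distance of mug from where it was at the start of the episode above 0.05 m).
Of adapter1, adapter2, adapter3, adapter4 only 2 to 4 are there at a start; the rules pass over those that are not, and their reading is None.
At some moment in a run one of adapter1, adapter2, adapter3, adapter4 may be knocked a few centimetres aside while the robot is not near it.
It also fails if it takes over 210 s, if anything falls off the work surface, if the arm or the gripper's body presses on something with over 40 N, if the wrist force passes 120 N, or if a joint passes its speed limit or range.

## Working session

There is one attempt and no reset: what is moved stays moved. The work goes in short steps, Python scripts to look and compute and a tool call to move; the robot and the scene stay as the last step left them, time stands still between calls to the robot, and variables do not carry over. Pictures are saved under pics/ and viewed, at most 14 in all, crops included, and the job is handed in when it is done.

Besides the shell and the picture viewer there is one more tool, called by a JSON object that holds its "name" and its "arguments". jog_arm: Moves the arm, as the interface text tells. Its arguments: {"type":"object","properties":{"plan":{"type":"array"},"squeeze":{"type":"number"}},"required":["plan"]}

```bash
mkdir -p pics; ls; cat > h.py <<'E'
import numpy as np, cv2
from bench import status, camera, order
from scipy.spatial.transform import Rotation as R
def snap(name):
    c=camera(name); np.savez('/tmp/%s.npz'%name,**c); return c
def load(name): return dict(np.load('/tmp/%s.npz'%name))
def cloud(c):
    z=c['z_map']; v,u=np.mgrid[0:384,0:512]
    P=np.stack([(u-c['cx'])/c['fx']*z,(v-c['cy'])/c['fy']*z,z,np.ones_like(z)],-1)
    W=(P@np.array(c['world_from_camera']).T)[...,:3]; W[z==0]=np.nan; return W
E
python3 - <<'E'
from h import *
s=status.read_state(); print({k:np.round(v,3) for k,v in s.items()})
for n in('top','side'):
    c=snap(n); print(n,np.round(c['world_from_camera'],3),c['fx'],c['cx'])
    cv2.imwrite(f'pics/{n}0.png',cv2.resize(c['image'][...,::-1],(800,600)))
E
```

```text
pics
{'time': np.float64(0.0), 'joint_positions': array([ 1.262,  0.333, -0.065,  1.461,  0.022,  1.35 , -0.088]), 'joint_vel': array([-0.001,  0.001, -0.   , -0.   ,  0.001,  0.001, -0.001]), 'joint_torque': array([ 0.0000e+00, -6.2325e+01,  2.5000e-02, -3.8991e+01, -6.1000e-02,
        3.9000e-02,  0.0000e+00]), 'ee_pos': array([ 0.176, -0.599,  0.222]), 'eef_rot': array([ 0.99 ,  0.142, -0.   , -0.001]), 'ft_force': array([-0.916, -0.203, -0.439]), 'torque': array([ 0.022, -0.011,  0.027]), 'grip_force': np.float64(0.0), 'width': np.float64(0.087)}
top [[-0.005 -0.995  0.099  0.351]
 [-1.     0.007  0.017 -0.045]
 [-0.017 -0.098 -0.995  1.444]
 [ 0.     0.     0.     1.   ]] 371.10394032479957 255.1843228973642
side [[-0.816 -0.443  0.372  0.024]
 [-0.578  0.619 -0.532  0.633]
 [ 0.006 -0.649 -0.761  1.063]
 [ 0.     0.     0.     1.   ]] 405.5182643873801 262.87320221138634
```

View pics/top0.png

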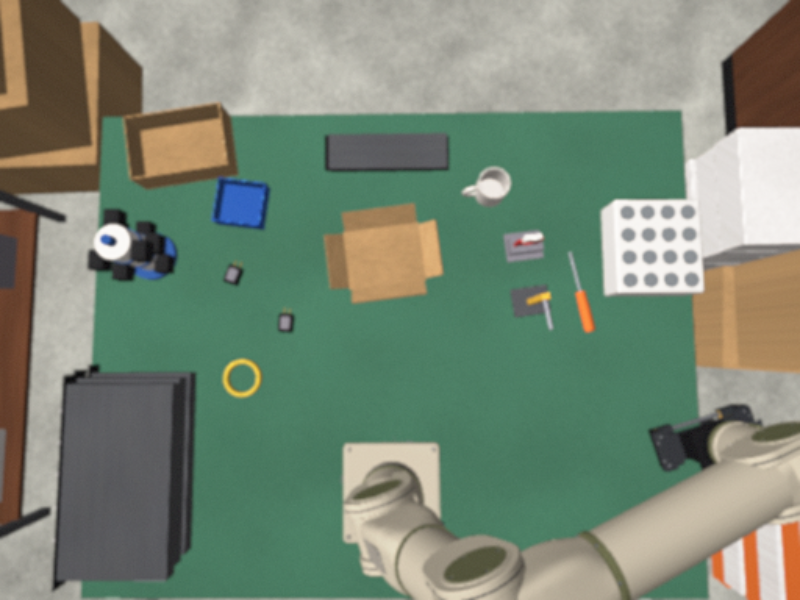

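View pics/side0.png

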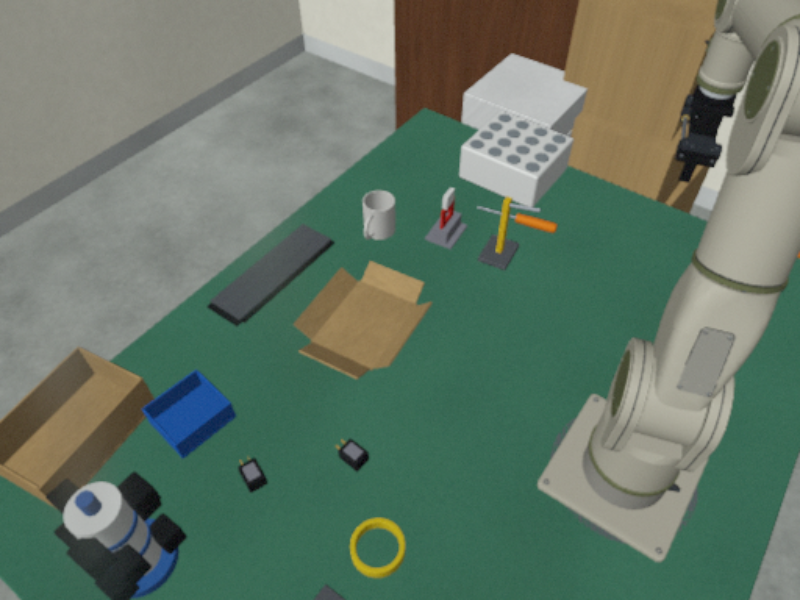

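The top view shows the tray at about (387,255), and two adapters at (233,273) and (286,322). The holder with its tag is at (524,245), the stand at (532,302) with its peg, and the mug at (490,185). The side view agrees, and no other adapters are visible. Next I'll measure positions from depth.

```bash
python3 - <<'E'
from h import *
c=load('top'); W=cloud(c); S=load('side'); WS=cloud(S); k=.64
def box(W,b): # b in 800x600 px
    x0,y0,x1,y1=[int(t*k) for t in b]; return W[y0:y1,x0:x1].reshape(-1,3), c['image'][y0:y1,x0:x1].reshape(-1,3).astype(int)
t=W[230:250,150:200].reshape(-1,3); print('table z',np.nanmedian(W[240:260,200:260,2]),'side table', np.nanmedian(WS[310:330,230:260,2]))
def rect(P):
    (cx,cy),(a,b),g=cv2.minAreaRect((P[:,:2]*1000).astype(np.float32)); return np.round([cx,cy,a,b,g],1)
P,_=box(W,(310,190,460,315)); 
for lo,hi in((.02,.036),): 
    Q=P[(P[:,2]>lo)&(P[:,2]<hi)]; print('sheet',len(Q),rect(Q),Q.mean(0))
for nm,b in (('a1',(215,255,250,290)),('a2',(270,305,300,338))):
    for WW,lab in((W,'t'),(WS,'s')):
        if lab=='t': P,_=box(W,b); cen=np.nanmean(P,0)
        else: P=WS.reshape(-1,3); P=P[np.linalg.norm(P[:,:2]-cen[:2],axis=1)<.06]
        Q=P[(P[:,2]>.018)&(P[:,2]<.04)]; print(nm,lab,len(Q),rect(Q),Q.mean(0).round(4),'med',np.median(Q,0).round(4))
for nm,b in (('holder',(495,225,555,268)),('stand',(505,280,560,335))):
    P,_=box(W,b)
    for lo,hi in((.004,.02),(.02,.055),(.055,.10),(.10,.2)):
        Q=P[(P[:,2]>lo)&(P[:,2]<hi)]
        if len(Q)>5: print(nm,lo,len(Q),rect(Q),Q.mean(0).round(4))
# enlarged crops
def crop(c,b,n,f):
    x0,y0,x1,y1=[int(t*k) for t in b]; im=c['image'][y0:y1,x0:x1,::-1]; cv2.imwrite(n,cv2.resize(im,None,fx=f,fy=f,interpolation=cv2.INTER_CUBIC)); print(n,x0,y0,im.shape)
crop(c,(300,190,610,345),'pics/tc.png',4); crop(S,(410,170,580,280),'pics/sc.png',7)
E
```

```text
table z -0.0007385256022159892 side table 0.0005618912555038769
sheet 2319 [581.4  18.6 185.4 237.9   5.4] [0.57546427 0.01715005 0.02799327]
a1 t 110 [530.8 390.7  34.4  50.3  68.1] [0.5291 0.3906 0.0267] med [0.5289 0.39   0.0264]
a1 s 219 [534.2 390.3  33.8  57.9  70.2] [0.5274 0.393  0.0282] med [0.5274 0.3929 0.0287]
a2 t 109 [4.101e+02 2.587e+02 4.240e+01 3.590e+01 1.000e-01] [0.4098 0.2579 0.027 ] med [0.4084 0.2567 0.0266]
a2 s 213 [415.5 258.5  34.4  57.7  85.6] [0.4086 0.2602 0.0276] med [0.4081 0.2606 0.0282]
holder 0.004 130 [ 602.2 -333.9  149.    92.    80.6] [ 0.5929 -0.3311  0.0073]
holder 0.02 168 [ 598.  -332.2   41.3   80.2    6.2] [ 0.5917 -0.326   0.0378]
holder 0.055 23 [ 595.8 -332.4    7.2   58.5    3.4] [ 0.5952 -0.3248  0.0785]
holder 0.1 53 [ 598.1 -332.4   12.6   40.7    6.5] [ 0.5968 -0.3302  0.1213]
stand 0.004 373 [ 446.1 -347.8  132.1  128.1   89.5] [ 0.458  -0.3403  0.01  ]
stand 0.02 7 [ 453.  -343.3   20.4    8.7   63.1] [ 0.4559 -0.3397  0.0382]
stand 0.055 14 [ 453.8 -343.2   21.    10.4   57. ] [ 0.4555 -0.3392  0.0784]
stand 0.1 90 [ 425.9 -354.    80.5   20.7   14.1] [ 0.4367 -0.3477  0.1562]
pics/tc.png 192 121 (99, 198, 3)
pics/sc.png 262 108 (71, 109, 3)
```

View pics/tc.png

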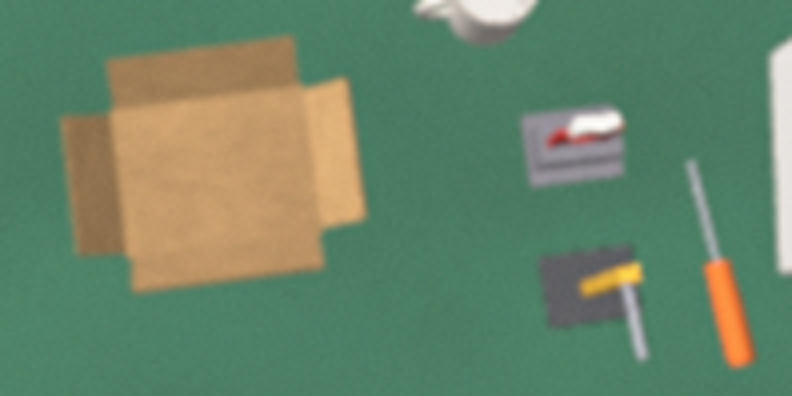

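View pics/sc.png

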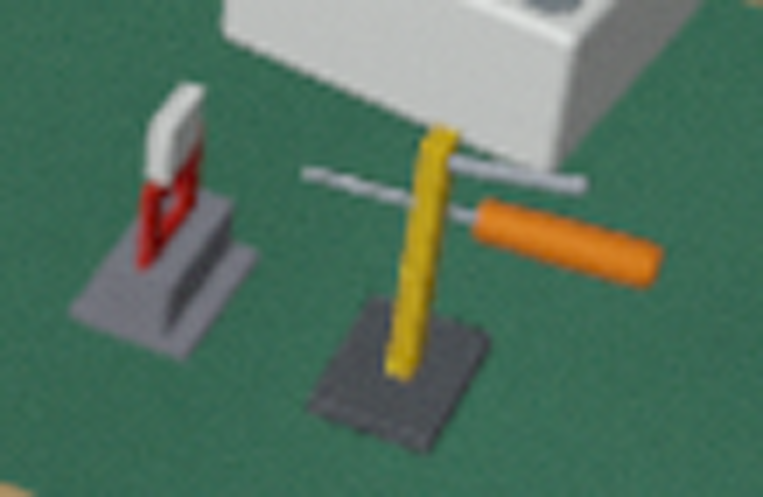

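Both crops are clear. The tray is yawed about 6°, and its near panel is very low, its lower edge at about (228,270) in the crop. The stand's peg points towards the robot. Next I'll fit the tray and stand precisely.

```bash
cat > fit.py <<'E'
from h import *
from scipy.optimize import least_squares
def hmap(p,X):
    c,s=np.cos(p[2]),np.sin(p[2]); d=X[:,:2]-p[:2]; x=c*d[:,0]+s*d[:,1]; y=-s*d[:,0]+c*d[:,1]
    z=np.full(len(x),.028)
    for e,h,a in((-x,.0725,p[3]),(x,.0725,p[4]),(y,.095,p[5]),(-y,.095,p[6])):
        z=np.maximum(z,.028+np.clip(e-h,0,.06)*np.tan(a+.3))
    return z,x,y
def pts(n):
    c=load(n); W=cloud(c).reshape(-1,3); I=cv2.cvtColor(c['image'],cv2.COLOR_RGB2HSV).reshape(-1,3)
    m=(np.abs(W[:,0]-.58)<.17)&(np.abs(W[:,1]-.018)<.19)&(W[:,2]>.02)&(W[:,2]<.1)&(I[:,0]>5)&(I[:,0]<25)&(I[:,1]>60)
    return W[m]
if __name__=='__main__':
  for ns in (['top'],['side'],['top','side']):
    X=np.vstack([pts(n) for n in ns])
    f=lambda p:np.r_[(hmap(p,X)[0]-X[:,2])*1000,(p[3:]-.35)*2]
    r=least_squares(f,[.58,.018,.1,.35,.35,.35,.35],loss='soft_l1',f_scale=2,x_scale=[.01,.01,.1,.1,.1,.1,.1]); p=r.x
    z,x,y=hmap(p,X); print(ns,len(X),np.round(p,4),'res',np.median(abs(z-X[:,2])))
    print(' ext x',np.percentile(x[abs(y)<.08],[1,99]).round(4),'y',np.percentile(y[abs(x)<.06],[1,99]).round(4))
E
python3 fit.py; python3 - <<'E'
from h import *
for n in('top','side'):
    c=load(n); W=cloud(c).reshape(-1,3); I=cv2.cvtColor(c['image'],cv2.COLOR_RGB2HSV).reshape(-1,3)
    reg=(abs(W[:,0]-.45)<.12)&(abs(W[:,1]+.345)<.07)
    pk=reg&(W[:,2]>.13)&(W[:,2]<.2); ye=(I[:,0]>18)&(I[:,0]<35)&(I[:,1]>120)
    Y=W[pk&ye]; G=W[pk&~ye]
    Yt=Y[Y[:,2]>.15]; print(n,'post',len(Yt),Yt.mean(0).round(4),Yt.min(0).round(4),Yt.max(0).round(4))
    m=G.mean(0); u,s,v=np.linalg.svd(G-m); t=(G-m)@v[0]
    print(' peg',len(G),m.round(4),v[0].round(3),(m+v[0]*t.min()).round(4),(m+v[0]*t.max()).round(4), 'yaw',np.degrees(np.arctan(v[0][1]/v[0][0])))
    T=W[(abs(W[:,0]-.598)<.04)&(abs(W[:,1]+.33)<.05)&(W[:,2]>.105)&(W[:,2]<.14)]
    print(' head',cv2.minAreaRect((T[:,:2]*1000).astype(np.float32)),T.mean(0).round(4),np.percentile(T[:,2],98))
    F=W[(abs(W[:,0]-.598)<.05)&(abs(W[:,1]+.33)<.07)&(W[:,2]>.033)&(W[:,2]<.045)]
    print(' holdertop',cv2.minAreaRect((F[:,:2]*1000).astype(np.float32)))
E
```

```text
['top'] 3553 [0.5734 0.0151 0.1228 0.4324 0.259  0.1811 0.3164] res 0.0020872580881856374
 ext x [-0.1088  0.1107] y [-0.1323  0.1363]
['side'] 3981 [0.5745 0.0148 0.1235 0.4687 0.3035 0.231  0.3475] res 0.0015308137277840993
 ext x [-0.1094  0.1089] y [-0.1322  0.1379]
['top', 'side'] 7534 [0.574  0.015  0.1228 0.4522 0.2837 0.2129 0.331 ] res 0.0018341690517335637
 ext x [-0.1091  0.1095] y [-0.1325  0.1373]
top post 25 [ 0.4579 -0.3447  0.1642] [ 0.4505 -0.3538  0.1543] [ 0.465  -0.3357  0.1725]
 peg 49 [ 0.4196 -0.3521  0.1616] [-0.987 -0.109  0.116] [ 0.4558 -0.3481  0.1573] [ 0.3849 -0.3559  0.1656] yaw 6.272775481236436
 head ((598.079345703125, -332.4062805175781), (12.570805549621582, 40.71632766723633), 6.507719993591309) [ 0.5972 -0.3308  0.1224] 0.12997907473593595
 holdertop ((595.4166259765625, -332.18157958984375), (79.72709655761719, 39.765865325927734), 89.70111083984375)
side post 28 [ 0.4572 -0.3422  0.1624] [ 0.4509 -0.3588  0.1502] [ 0.4652 -0.3353  0.1703]
 peg 53 [ 0.4229 -0.3503  0.1627] [-0.989 -0.093  0.118] [ 0.4665 -0.3462  0.1575] [ 0.3844 -0.354   0.1673] yaw 5.387832744639624
 head ((599.3672485351562, -332.4837341308594), (13.914155006408691, 44.1534538269043), 6.760573387145996) [ 0.5969 -0.3296  0.1212] 0.1297422054539935
 holdertop ((599.4126586914062, -331.33355712890625), (42.58517074584961, 83.55460357666016), 5.6714301109313965)
```

```bash
cat >> h.py <<'E'
TR=(.574,.015,.123)
def tray(x,y,z): c,s=np.cos(TR[2]),np.sin(TR[2]); x,y=x/1e3,y/1e3; return np.array([TR[0]+c*x-s*y,TR[1]+s*x+c*y,z/1e3])
def to(*ps):
    s=status.read_state(); r=R.from_quat(s['eef_rot'])
    print('t',round(s['time'],2),'pos',s['ee_pos'].round(4),'toolx yaw',np.degrees(np.arctan2(*r.as_matrix()[1::-1,0])).round(2),'tilt',r.as_matrix()[:,2].round(3),'F',s['ft_force'].round(1),'w',s['width'].round(4))
    for p in ps: print((r.inv().apply(np.array(p)-s['ee_pos'])*1000).round(1))
def where():
    s=status.read_state(); c,t=np.cos(TR[2]),np.sin(TR[2]); d=s['ee_pos'][:2]-TR[:2]; print('tray',np.round([(c*d[0]+t*d[1])*1e3,(-t*d[0]+c*d[1])*1e3,s['ee_pos'][2]*1e3],1))
E
python3 -c "
from h import *
to(tray(0,-165,225))"
```

```text
Traceback (most recent call last):
  File "h.py", line 15, in to
    print('t',round(s['time'],2),'pos',s['ee_pos'].round(4),'toolx yaw',np.degrees(np.arctan2(*r.as_matrix()[1::-1,0])).round(2),'tilt',r.as_matrix()[:,2].round(3),'F',s['ft_force'].round(1),'w',s['width'].round(4))
                                                                                                                                                                                                   ^^^^^^^^^^^^^^^^
AttributeError: 'float' object has no attribute 'round'
```

```bash
sed -i "s/s\['width'\].round(4)/round(s['width'],4)/; s/s\['ft_force'\].round(1)/np.round(s['ft_force'],1)/; s/s\['ee_pos'\].round(4)/np.round(s['ee_pos'],4)/; s/s=status.read_state(); r=/s=status.read_state(); s['ee_pos']=np.array(s['ee_pos']); r=/; s/s=status.read_state(); c,t/s=status.read_state(); s['ee_pos']=np.array(s['ee_pos']); c,t/" h.py
python3 -c "
from h import *
to(tray(0,-165,225))"
```

```text
t 0.1 pos [ 0.1761 -0.5993  0.2219] toolx yaw 16.37 tilt [-0.     0.001 -1.   ] F [0.9 0.4 0.1] w 0.0873
[ 528.2 -314.4   -2.8]
```

{"name": "jog_arm", "arguments": {"plan": [[0,0,0.163,528,-314,-5,-1],[0,0,0.163,528,-314,-5,-1],[0,0,0.163,528,-314,-5,-1],[0,0,0.163,528,-314,-5,-1],[0,0,0.163,528,-314,-5,-1],[0,0,0.163,528,-314,-5,-1],[0,0,0.163,528,-314,-5,-1],[0,0,0.163,528,-314,-5,-1],[0,0,0.163,528,-314,-5,-1],[0,0,0.163,528,-314,-5,-1],[0,0,0.163,528,-314,-5,-1],[0,0,0.163,528,-314,-5,-1]]}}

```text
time: 1.3
ee_pos: [0.5848, -0.1592, 0.2272]
eef_rot: [0.998, 0.061, -0.0, 0.0]
ft_force: [-0.3, -0.6, -0.1]
width: 0.0031
grip_force: 0.0
```

```bash
python3 -c "
from h import *
to(tray(0,-165,225));where()"
```

```text
t 1.3 pos [ 0.5848 -0.1592  0.2272] toolx yaw 7.01 tilt [-0. -0. -1.] F [-0.3 -0.6 -0.1] w 0.0031
[10.6 -9.2  2.2]
tray [ -10.6 -174.2  227.2]
```

{"name": "jog_arm", "arguments": {"plan": [[0,0,0,10,-7,40,-1],[0,0,0,10,-7,90,-1],[0,0,0,10,-7,140,-1],[0,0,0,10,-7,180,-1],[0,0,0,10,-7,207,-1],[0,0,0,10,-7,207,-1],[0,0,0,10,-7,207,-1]]}}

```text
time: 2.0
ee_pos: [0.5931, -0.1525, 0.0209]
eef_rot: [0.998, 0.061, -0.0, -0.0]
ft_force: [0.7, 0.2, 1.3]
width: 0.0004
grip_force: 0.0
```

```bash
python3 -c "
from h import *
to();where()
c=snap('side'); cv2.imwrite('pics/s1.png',cv2.resize(c['image'][125:275,130:330,::-1],None,fx=4,fy=4,interpolation=cv2.INTER_CUBIC))"
```

```text
t 2.0 pos [ 0.5931 -0.1525  0.0209] toolx yaw 7.04 tilt [-0.  0. -1.] F [0.7 0.2 1.3] w 0.0004
tray [  -1.6 -168.5   20.9]
```

View pics/s1.png

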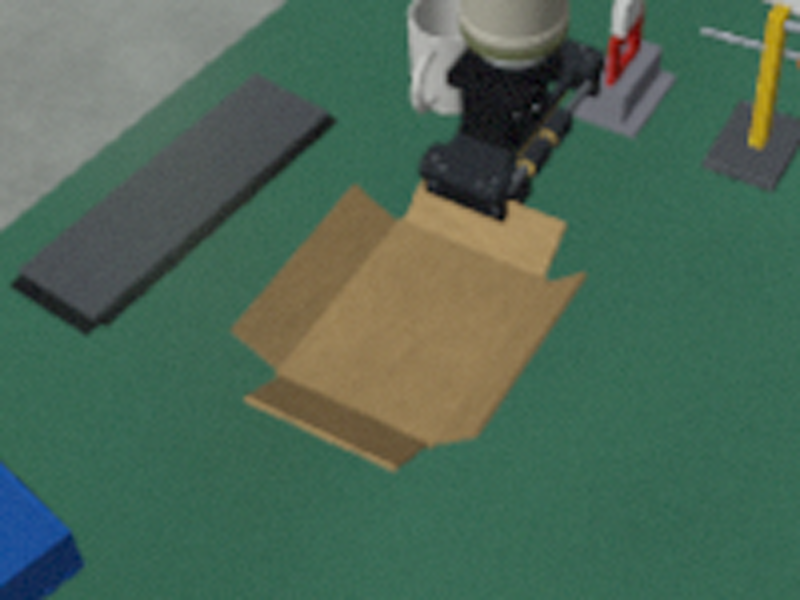

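{"name": "jog_arm", "arguments": {"plan": [[0,0,0,0,-10,3,-1],[0,0,0,0,-17,3,-1],[0,0,0,0,-20,-2,-1],[0,0,0,0,-23,-7,-1],[0,0,0,0,-28,-14,-1],[0,0,0,0,-33,-19,-1],[0,0,0,0,-38,-23,-1],[0,0,0,0,-43,-26,-1],[0,0,0,0,-48,-29,-1],[0,0,0,0,-53,-31,-1],[0,0,0,0,-57,-33,-1],[0,0,0,0,-57,-33,-1]]}}

```text
time: 3.25
ee_pos: [0.5861, -0.095, 0.0537]
eef_rot: [0.998, 0.062, 0.0, -0.0]
ft_force: [0.4, -0.7, 0.3]
width: 0.0008
grip_force: 0.0
```

```bash
python3 -c "
from h import *
to();where()
c=snap('side'); cv2.imwrite('pics/s2.png',cv2.resize(c['image'][125:275,130:330,::-1],None,fx=4,fy=4,interpolation=cv2.INTER_CUBIC))"
```

```text
t 3.25 pos [ 0.5861 -0.095   0.0537] toolx yaw 7.09 tilt [ 0.  0. -1.] F [ 0.4 -0.7  0.3] w 0.0008
tray [  -1.5 -110.6   53.7]
```

View pics/s2.png

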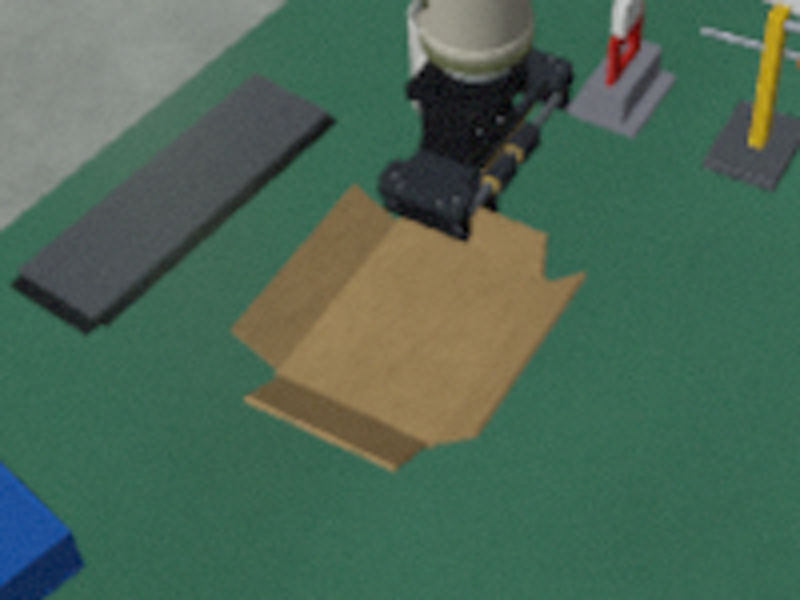

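The right panel has come up to roughly upright; its corner now runs (545,235) to (545,275). I'll measure the panel angles from depth.

```bash
cat >> h.py <<'E'
def panels(*names):
    for n in names:
        c=snap(n); W=cloud(c).reshape(-1,3); I=cv2.cvtColor(c['image'],cv2.COLOR_RGB2HSV).reshape(-1,3)
        d=W[:,:2]-TR[:2]; cc,s=np.cos(TR[2]),np.sin(TR[2]); x=(cc*d[:,0]+s*d[:,1])*1e3; y=(-s*d[:,0]+cc*d[:,1])*1e3; z=W[:,2]*1e3
        b=(I[:,0]>5)&(I[:,0]<25)&(I[:,1]>60)
        for nm,e,o,h,L in(('near',-x,y,72.5,80),('far',x,y,72.5,80),('left',y,x,95,55),('right',-y,x,95,55)):
            m=b&(abs(o)<L)&(e>h-14)&(e<h+55)&(z>40)&(z<85)
            if m.sum()>8:
                print(n,nm,m.sum(),'elev angle-.3 = %.2f'%(np.arctan2(np.median(z[m]-26),np.median(e[m]-h))-.3),'e-h',np.median(e[m]-h).round(1),'zmax',np.percentile(z[m],95).round(1), 'e at top',np.median((e-h)[m&(z>np.percentile(z[m],80))]).round(1))
E
python3 -c "
from h import *
panels('side','top')"
```

```text
side near 242 elev angle-.3 = 0.54 e-h 26.3 zmax 63.5 e at top 35.4
side far 333 elev angle-.3 = 0.34 e-h 27.6 zmax 53.9 e at top 34.8
side left 186 elev angle-.3 = 0.28 e-h 33.8 zmax 53.8 e at top 42.1
side right 125 elev angle-.3 = 1.24 e-h 1.1 zmax 77.7 e at top 2.0
top near 236 elev angle-.3 = 0.47 e-h 27.1 zmax 62.3 e at top 35.2
top far 233 elev angle-.3 = 0.31 e-h 29.6 zmax 54.5 e at top 36.2
top left 167 elev angle-.3 = 0.23 e-h 33.6 zmax 52.1 e at top 39.5
```

{"name": "jog_arm", "arguments": {"plan": [[0,0,0,0,-2.5,0,-1],[0,0,0,0,-2.5,0,-1],[0,0,0,0,5,0,-1],[0,0,0,0,15,0,-1],[0,0,0,0,15,-50,-1],[0,0,0,-20,0,-90,-1],[0,0,0,-65,-20,-90,-1],[0,0,0,-105,-50,-90,-1],[0,0,0,-138,-85,-90,-1],[0,0,0,-138,-110,-60,-1],[0,0,0,-138,-110,-10,-1],[0,0,0,-138,-110,31,-1]]}}

```text
time: 4.6
ee_pos: [0.4359, -0.004, 0.0216]
eef_rot: [0.998, 0.062, 0.001, 0.0]
ft_force: [0.2, -1.0, -0.1]
width: 0.0004
grip_force: 0.0
```

```bash
python3 -c "
from h import *
to();where();panels('side')"
```

```text
t 4.6 pos [ 0.4359 -0.004   0.0216] toolx yaw 7.06 tilt [ 0.002 -0.001 -1.   ] F [ 0.2 -1.  -0.1] w 0.0004
tray [-139.4   -2.    21.6]
side near 30 elev angle-.3 = 0.54 e-h 23.1 zmax 61.5 e at top 34.4
side far 335 elev angle-.3 = 0.35 e-h 27.6 zmax 54.0 e at top 35.4
side left 189 elev angle-.3 = 0.29 e-h 33.3 zmax 53.5 e at top 42.3
side right 203 elev angle-.3 = 1.26 e-h 0.4 zmax 76.8 e at top 0.9
```

{"name": "jog_arm", "arguments": {"plan": [[0,0,0,10,0,0,-1],[0,0,0,17,0,0,-1],[0,0,0,20,0,-4,-1],[0,0,0,25,0,-11,-1],[0,0,0,30,0,-16,-1],[0,0,0,35,0,-20,-1],[0,0,0,40,0,-23,-1],[0,0,0,45,0,-26,-1],[0,0,0,50,0,-28,-1],[0,0,0,55,0,-30,-1],[0,0,0,55,0,-30,-1]]}}

```text
time: 5.75
ee_pos: [0.4903, 0.0031, 0.0523]
eef_rot: [0.998, 0.061, -0.0, -0.0]
ft_force: [-0.6, -1.0, 0.9]
width: 0.0005
grip_force: 0.8
```

```bash
python3 -c "
from h import *
to();where();panels('side','top')"
```

```text
t 5.75 pos [0.4903 0.0031 0.0523] toolx yaw 7.04 tilt [-0.001  0.    -1.   ] F [-0.6 -1.   0.9] w 0.0005
tray [-84.5  -1.6  52.3]
side near 66 elev angle-.3 = 1.29 e-h -0.8 zmax 77.8 e at top -3.5
side far 324 elev angle-.3 = 0.34 e-h 27.9 zmax 53.6 e at top 34.8
side left 185 elev angle-.3 = 0.28 e-h 34.0 zmax 53.9 e at top 40.9
side right 37 elev angle-.3 = 1.26 e-h 0.5 zmax 76.9 e at top 0.8
top far 253 elev angle-.3 = 0.32 e-h 29.2 zmax 54.2 e at top 36.0
top left 172 elev angle-.3 = 0.23 e-h 33.3 zmax 52.8 e at top 39.6
top right 37 elev angle-.3 = 1.26 e-h 0.3 zmax 76.8 e at top 1.5
```

{"name": "jog_arm", "arguments": {"plan": [[0,0,0,-6,0,0,-1],[0,0,0,-15,0,-10,-1],[0,0,0,-15,0,-55,-1],[0,0,0,5,-30,-80,-1],[0,0,0,30,-65,-80,-1],[0,0,0,60,-105,-80,-1],[0,0,0,84,-145,-80,-1],[0,0,0,84,-174,-60,-1],[0,0,0,84,-174,-10,-1],[0,0,0,84,-174,30,-1],[0,0,0,84,-174,34,-1],[0,0,0,84,-174,34,-1]]}}

```text
time: 7.05
ee_pos: [0.5519, 0.1859, 0.0187]
eef_rot: [0.998, 0.061, -0.0, -0.0]
ft_force: [-0.2, -0.4, 0.7]
width: 0.0005
grip_force: 0.0
```

```bash
python3 -c "
from h import *
to();where()"
```

```text
t 7.05 pos [0.5519 0.1859 0.0187] toolx yaw 7.04 tilt [-0.001 -0.    -1.   ] F [-0.2 -0.4  0.7] w 0.0005
tray [ -0.9 172.3  18.7]
```

{"name": "jog_arm", "arguments": {"plan": [[0,0,0,0,10,2,-1],[0,0,0,0,18,2,-1],[0,0,0,0,21,-3,-1],[0,0,0,0,25,-9,-1],[0,0,0,0,30,-16,-1],[0,0,0,0,35,-21,-1],[0,0,0,0,40,-25,-1],[0,0,0,0,45,-28,-1],[0,0,0,0,50,-31,-1],[0,0,0,0,56,-33,-1],[0,0,0,0,62,-35,-1],[0,0,0,0,62,-35,-1]]}}

```text
time: 8.25
ee_pos: [0.56, 0.1229, 0.0534]
eef_rot: [0.998, 0.061, -0.0, 0.0]
ft_force: [0.8, -0.8, -0.1]
width: 0.0004
grip_force: 0.0
```

```bash
python3 -c "
from h import *
to();where();panels('side','top')"
```

```text
t 8.25 pos [0.56   0.1229 0.0534] toolx yaw 6.94 tilt [-0.    -0.001 -1.   ] F [ 0.8 -0.8 -0.1] w 0.0004
tray [ -0.7 108.8  53.4]
side near 275 elev angle-.3 = 1.30 e-h -1.1 zmax 78.0 e at top -3.2
side far 13 elev angle-.3 = 0.31 e-h 35.4 zmax 53.0 e at top 37.5
side left 101 elev angle-.3 = 1.22 e-h 1.9 zmax 79.0 e at top 1.9
side right 236 elev angle-.3 = 1.26 e-h 0.3 zmax 76.9 e at top 0.5
top near 83 elev angle-.3 = 1.29 e-h -0.6 zmax 77.7 e at top -2.8
top far 257 elev angle-.3 = 0.31 e-h 29.1 zmax 54.7 e at top 35.6
top right 44 elev angle-.3 = 1.27 e-h 0.0 zmax 79.1 e at top 2.2
```

{"name": "jog_arm", "arguments": {"plan": [[0,0,0,0,-6,0,-1],[0,0,0,0,-15,-10,-1],[0,0,0,10,-15,-55,-1],[0,0,0,40,0,-80,-1],[0,0,0,80,25,-80,-1],[0,0,0,115,55,-80,-1],[0,0,0,144,90,-80,-1],[0,0,0,144,109,-55,-1],[0,0,0,144,109,-10,-1],[0,0,0,144,109,30,-1],[0,0,0,144,109,35,-1],[0,0,0,144,109,35,-1]]}}

```text
time: 9.55
ee_pos: [0.7157, 0.0351, 0.0186]
eef_rot: [0.998, 0.062, -0.001, -0.0]
ft_force: [-0.3, 0.1, 1.0]
width: 0.0003
grip_force: 0.0
```

```bash
python3 -c "
from h import *
to();where()"
```

```text
t 9.55 pos [0.7157 0.0351 0.0186] toolx yaw 7.09 tilt [-0.001  0.001 -1.   ] F [-0.3  0.1  1. ] w 0.0003
tray [143.1   2.6  18.6]
```

{"name": "jog_arm", "arguments": {"plan": [[0,0,0,-9,0,1,-1],[0,0,0,-18,0,0,-1],[0,0,0,-21,0,-5,-1],[0,0,0,-25,0,-11,-1],[0,0,0,-30,0,-17,-1],[0,0,0,-35,0,-21,-1],[0,0,0,-40,0,-25,-1],[0,0,0,-45,0,-28,-1],[0,0,0,-50,0,-31,-1],[0,0,0,-55,0,-33,-1],[0,0,0,-59,0,-34,-1],[0,0,0,-59,0,-34,-1]]}}

```text
time: 10.75
ee_pos: [0.657, 0.0265, 0.0526]
eef_rot: [0.998, 0.061, -0.0, 0.0]
ft_force: [-0.7, -0.4, -0.0]
width: 0.0003
grip_force: 0.0
```

```bash
python3 -c "
from h import *
to();where();panels('side','top')"
```

```text
t 10.75 pos [0.657  0.0265 0.0526] toolx yaw 7.03 tilt [-0. -0. -1.] F [-0.7 -0.4 -0. ] w 0.0003
tray [83.8  1.2 52.6]
side near 277 elev angle-.3 = 1.30 e-h -1.0 zmax 77.6 e at top -3.1
side far 241 elev angle-.3 = 1.35 e-h -2.7 zmax 77.9 e at top -2.8
side left 230 elev angle-.3 = 1.22 e-h 2.1 zmax 77.3 e at top 1.4
side right 237 elev angle-.3 = 1.26 e-h 0.3 zmax 76.8 e at top 1.2
top near 40 elev angle-.3 = 1.29 e-h -0.9 zmax 79.6 e at top -3.7
top left 61 elev angle-.3 = 1.28 e-h -0.3 zmax 79.2 e at top 1.5
top right 15 elev angle-.3 = 1.25 e-h 0.8 zmax 77.0 e at top 0.8
```

All four panels read upright (about 1.25 to 1.35 rad). Next I'll retreat and go to adapter 2.

{"name": "jog_arm", "arguments": {"plan": [[0,0,0,6,0,0,-1],[0,0,0,15,0,-10,-1],[0,0,0,15,0,-60,-0.3],[0,0,0,0,-30,-100,0.6],[0,0,0.1,-35,-65,-145,0.6],[0,0,0.175,-75,-100,-147,0.6],[0,0,0.175,-110,-135,-147,0.6],[0,0,0.175,-145,-170,-147,0.6],[0,0,0.175,-180,-205,-147,0.6],[0,0,0.175,-210,-240,-147,0.6],[0,0,0.175,-218,-260,-147,0.6],[0,0,0.175,-218,-260,-147,0.6]]}}

```text
time: 12.05
ee_pos: [0.4063, 0.2626, 0.2003]
eef_rot: [1.0, -0.022, 0.0, -0.001]
ft_force: [0.8, -0.3, -0.1]
width: 0.0676
grip_force: 0.0
```

```bash
cat >> h.py <<'E'
def adapters(n='side'):
    c=snap(n); W=cloud(c).reshape(-1,3); I=c['image'].reshape(-1,3).astype(int)
    m=(W[:,0]>.25)&(W[:,0]<.75)&(W[:,1]>.1)&(W[:,1]<.55)&(W[:,2]>.019)&(W[:,2]<.036)&(I.max(1)<130)&(np.ptp(I,axis=1)<40)
    _,lab,st,cen=cv2.connectedComponentsWithStats(m.reshape(384,512).astype(np.uint8))
    for i in range(1,len(st)):
        if st[i,4]>40:
            P=W[lab.ravel()==i]; T=P[P[:,2]>.0245]
            if len(T)>20: r=cv2.minAreaRect((T[:,:2]*1000).astype(np.float32)); print(n,cen[i].round(),len(T),'med',np.median(T,0).round(4),np.round(r[0]+r[1]+(r[2],),1))
E
python3 -c "
from h import *
to((.409,.2585,.2));panels('side');adapters('side');adapters('top')"
```

```text
t 12.05 pos [0.4063 0.2626 0.2003] toolx yaw -2.55 tilt [ 0.001  0.001 -1.   ] F [ 0.8 -0.3 -0.1] w 0.0676
[2.8 4.  0.3]
side near 146 elev angle-.3 = 1.31 e-h -1.3 zmax 78.5 e at top -3.2
side right 120 elev angle-.3 = 1.27 e-h 0.0 zmax 76.6 e at top 0.7
side [225. 289.] 177 med [0.4077 0.2589 0.029 ] [409.5 259.   34.3  45.9  84.4]
side [160. 302.] 191 med [0.5284 0.392  0.0287] [529.9 391.9  33.6  47.9  69.6]
top [151. 173.] 37 med [0.5403 0.3816 0.0285] [534.4 387.9  31.4  31.9  72.7]
```

{"name": "jog_arm", "arguments": {"plan": [[0,0,0.045,3,3.5,50,0.6],[0,0,0.045,3,3.5,100,0.6],[0,0,0.045,3,3.5,150,0.6],[0,0,0.045,3,3.5,180,0.6],[0,0,0.045,3,3.5,194,0.6],[0,0,0.045,3,3.5,194,0.6],[0,0,0.045,3,3.5,194,-1],[0,0,0.045,3,3.5,194,-1],[0,0,0.045,3,3.5,194,-1],[0,0,0.045,3,3.5,194,-1],[0,0,0.045,3,3.5,194,-1]], "squeeze": 15}}

```text
time: 13.3
ee_pos: [0.4125, 0.2546, 0.006]
eef_rot: [0.999, -0.049, 0.001, -0.0]
ft_force: [0.2, 1.6, -0.1]
width: 0.0377
grip_force: 0.3
```

```bash
python3 -c "
from h import *
to(tray(0,40,160),tray(0,40,36))"
```

```text
t 13.3 pos [0.4125 0.2546 0.006 ] toolx yaw -5.58 tilt [ 0.001  0.    -1.   ] F [ 0.2  1.6 -0.1] w 0.0377
[ 175.4  183.7 -153.9]
[175.3 183.7 -29.9]
```

{"name": "jog_arm", "arguments": {"plan": [[0,0,0,0,0,0,-1],[0,0,0,0,0,0,-1],[0,0,0,0,0,0,-1],[0,0,0,0,0,-20,-1],[0,0,0,0,0,-60,-1],[0,0,0,0,0,-110,-1],[0,0,0,0,0,-154,-1],[0,0,0,0,0,-154,-1]]}}

```text
time: 14.1
ee_pos: [0.4145, 0.2562, 0.1648]
eef_rot: [0.999, -0.049, 0.004, -0.002]
ft_force: [-0.3, -0.2, -0.9]
width: 0.0339
grip_force: 15.0
```

```bash
python3 -c "
from h import *
c=snap('side');to(tray(0,40,160),tray(0,40,36));
x=slice(130,330);cv2.imwrite('pics/g1.png',cv2.resize(c['image'][150:330,130:330,::-1],None,fx=3,fy=3,interpolation=cv2.INTER_CUBIC))"
```

```text
t 14.15 pos [0.4135 0.2551 0.1618] toolx yaw -5.59 tilt [ 0.005  0.001 -1.   ] F [ 0.4  0.3 -2.3] w 0.0337
[174.4 184.3   2.3]
[173.8 184.5 126.3]
```

View pics/g1.png

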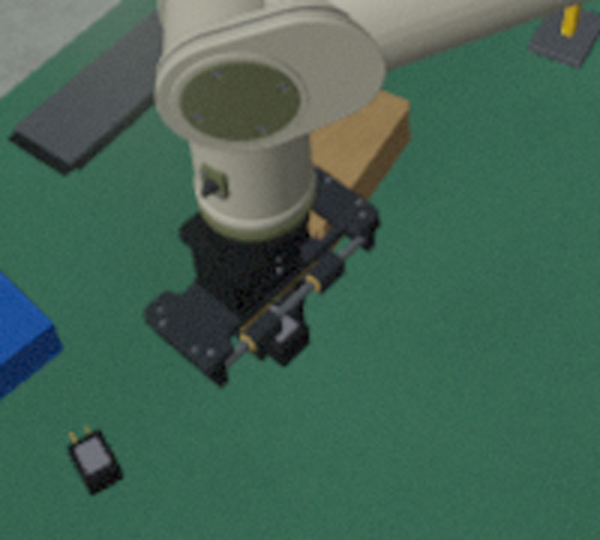

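{"name": "jog_arm", "arguments": {"plan": [[0,0,-0.11,35,37,0,-1],[0,0,-0.22,70,74,0,-1],[0,0,-0.22,105,111,0,-1],[0,0,-0.22,140,148,0,-1],[0,0,-0.22,174,184,0,-1],[0,0,-0.22,174,184,0,-1],[0,0,-0.22,174,184,0,-1]]}}

```text
time: 14.85
ee_pos: [0.567, 0.0528, 0.1571]
eef_rot: [0.998, 0.06, -0.002, -0.0]
ft_force: [0.1, 0.5, -0.9]
width: 0.0337
grip_force: 15.0
```

```bash
python3 -c "
from h import *
adapters('side');to(tray(0,40,36));where()"
```

```text
side [160. 302.] 191 med [0.5296 0.3924 0.0286] [529.4 392.3  33.5  45.6  68.1]
t 14.9 pos [0.5665 0.0546 0.1576] toolx yaw 7.03 tilt [-0.003  0.    -1.   ] F [ 0.4  0.  -0.8] w 0.0339
[  3.    0.4 121.6]
tray [ -2.6  40.3 157.6]
```

{"name": "jog_arm", "arguments": {"plan": [[0,0,0,3,0,45,-1],[0,0,0,3,0,85,-1],[0,0,0,3,0,110,-1],[0,0,0,3,0,122,-1],[0,0,0,3,0,122,-1],[0,0,0,3,0,122,0.1],[0,0,0,3,0,122,0.15],[0,0,0,3,0,122,0.15],[0,0,0,3,0,122,0.15],[0,0,0,3,0,80,0.15],[0,0,0,3,0,35,0.15],[0,0,0,3,0,0,0.15]]}}

```text
time: 16.1
ee_pos: [0.5709, 0.055, 0.1623]
eef_rot: [0.998, 0.061, 0.001, -0.0]
ft_force: [1.0, 0.3, -0.5]
width: 0.0499
grip_force: 0.0
```

```bash
python3 -c "
from h import *
c=snap('side');adapters('side');to((.530,.392,.16));panels('side')"
```

```text
side [160. 302.] 194 med [0.5285 0.393  0.029 ] [528.6 392.2  34.5  45.5  71.2]
t 16.2 pos [0.5732 0.0554 0.1652] toolx yaw 7.03 tilt [ 0.009  0.    -1.   ] F [ 0.6 -0.  -0.5] w 0.0497
[  -1.7 -339.4    4.9]
side near 272 elev angle-.3 = 1.30 e-h -1.0 zmax 78.1 e at top -3.0
side far 118 elev angle-.3 = 1.37 e-h -2.9 zmax 75.9 e at top -3.6
side left 233 elev angle-.3 = 1.21 e-h 2.1 zmax 78.3 e at top 1.9
side right 235 elev angle-.3 = 1.26 e-h 0.4 zmax 77.1 e at top 0.8
```

{"name": "jog_arm", "arguments": {"plan": [[0,0,0.1,0,-40,0,0.6],[0,0,0.22,0,-85,0,0.6],[0,0,0.34,-1,-130,0,0.6],[0,0,0.478,-1,-175,0,0.6],[0,0,0.478,-2,-220,0,0.6],[0,0,0.478,-2,-265,0,0.6],[0,0,0.478,-2,-310,0,0.6],[0,0,0.478,-2,-339,0,0.6],[0,0,0.478,-2,-339,0,0.6],[0,0,0.478,-2,-339,0,0.6],[0,0,0.478,-2,-339,0,0.6]]}}

```text
time: 17.35
ee_pos: [0.525, 0.3932, 0.158]
eef_rot: [0.985, -0.175, -0.0, 0.001]
ft_force: [-0.6, -0.4, -0.1]
width: 0.0696
grip_force: 0.0
```

```bash
python3 -c "
from h import *
adapters('side');adapters('top');to((.529,.392,.006))"
```

```text
side [160. 302.] 194 med [0.5284 0.3928 0.0288] [527.9 392.5  33.8  48.6  69.4]
t 17.45 pos [0.5269 0.3898 0.1584] toolx yaw -20.38 tilt [-0.001 -0.002 -1.   ] F [ 0.8  0.4 -0.3] w 0.0696
[  1.2  -3.1 152.3]
```

{"name": "jog_arm", "arguments": {"plan": [[0,0,0,1,-2,45,0.6],[0,0,0,1,-2,90,0.6],[0,0,0,1,-2,130,0.6],[0,0,0,1,-2,152,0.6],[0,0,0,1,-2,152,0.6],[0,0,0,1,-2,152,-1],[0,0,0,1,-2,152,-1],[0,0,0,1,-2,152,-1],[0,0,0,1,-2,152,-1],[0,0,0,1,-2,152,-1],[0,0,0,1,-2,152,-1],[0,0,0,1,-2,152,-1]], "squeeze": 15}}

```text
time: 18.65
ee_pos: [0.5286, 0.3927, 0.0078]
eef_rot: [0.984, -0.177, 0.0, -0.0]
ft_force: [-2.0, -0.3, 3.4]
width: 0.0341
grip_force: 15.0
```

{"name": "jog_arm", "arguments": {"plan": [[0,0,0,0,0,-40,-1],[0,0,0,0,0,-90,-1],[0,0,0,0,0,-130,-1],[0,0,0,0,0,-154,-1],[0,0,0,0,0,-154,-1],[0,0,0,0,0,-154,-1]]}}

```text
time: 19.25
ee_pos: [0.5284, 0.3925, 0.1611]
eef_rot: [0.984, -0.177, 0.0, 0.0]
ft_force: [0.8, 1.0, -1.3]
width: 0.0343
grip_force: 15.0
```

```bash
python3 -c "
from h import *
adapters('side');to(tray(0,-40,160))"
```

```text
t 19.3 pos [0.5279 0.3921 0.16  ] toolx yaw -20.34 tilt [-0.001 -0.001 -1.   ] F [-0.1  0.1 -0.6] w 0.0339
[192.7 373.1   0.5]
```

{"name": "jog_arm", "arguments": {"plan": [[0,0,-0.1,21,41,0,-1],[0,0,-0.22,43,83,0,-1],[0,0,-0.34,64,125,0,-1],[0,0,-0.478,86,166,0,-1],[0,0,-0.478,107,207,0,-1],[0,0,-0.478,128,249,0,-1],[0,0,-0.478,150,290,0,-1],[0,0,-0.478,171,332,0,-1],[0,0,-0.478,193,373,0,-1],[0,0,-0.478,193,373,0,-1],[0,0,-0.478,193,373,0,-1],[0,0,-0.478,193,373,0,-1]]}}

```text
time: 20.5
ee_pos: [0.5792, -0.0229, 0.1602]
eef_rot: [0.998, 0.062, -0.001, -0.0]
ft_force: [0.2, 0.1, -1.2]
width: 0.0339
grip_force: 15.0
```

```bash
python3 -c "
from h import *
panels('side');to(tray(0,-40,37));where()"
```

```text
side near 274 elev angle-.3 = 1.30 e-h -1.1 zmax 78.7 e at top -3.1
side far 217 elev angle-.3 = 1.35 e-h -2.7 zmax 76.2 e at top -3.1
side left 231 elev angle-.3 = 1.22 e-h 2.0 zmax 78.3 e at top 1.5
side right 201 elev angle-.3 = 1.25 e-h 0.5 zmax 76.2 e at top 1.2
t 20.55 pos [ 0.5793 -0.0226  0.1605] toolx yaw 7.17 tilt [-0.002  0.    -1.   ] F [ 0.   1.1 -0.7] w 0.0342
[ -0.5   2.1 123.5]
tray [  0.7 -38.  160.5]
```

{"name": "jog_arm", "arguments": {"plan": [[0,0,0,0,2,45,-1],[0,0,0,0,2,85,-1],[0,0,0,0,2,110,-1],[0,0,0,0,2,123,-1],[0,0,0,0,2,123,-1],[0,0,0,0,2,123,0.1],[0,0,0,0,2,123,0.15],[0,0,0,0,2,123,0.15],[0,0,0,0,2,123,0.15],[0,0,0,0,2,80,0.15],[0,0,0,0,2,35,0.15],[0,0,0,0,2,-10,0.15]]}}

```text
time: 21.75
ee_pos: [0.5797, -0.0265, 0.1733]
eef_rot: [0.998, 0.061, -0.0, 0.0]
ft_force: [1.1, 0.1, 0.6]
width: 0.0499
grip_force: 0.0
```

{"name": "jog_arm", "arguments": {"plan": [[0,0,0,0,40,-20,0.15],[0,0,0,0,85,-40,0.15],[0,0,0,0,130,-60,0.15],[0,0,0,0,175,-60,0.15],[0,0,0,0,175,-60,0.15],[0,0,0,0,175,-60,0.15]]}}

```text
time: 22.35
ee_pos: [0.6011, -0.2013, 0.2315]
eef_rot: [0.998, 0.06, 0.0, 0.0]
ft_force: [0.1, 1.3, 0.2]
width: 0.0502
grip_force: 0.0
```

```bash
python3 -c "
from h import *
c=snap('side');d=snap('top')
a=c['image'][100:290,100:320,::-1];b=d['image'][90:280,40:300,::-1]
f=lambda i:cv2.resize(i,(395,int(395*i.shape[0]/i.shape[1])),interpolation=cv2.INTER_CUBIC)
a,b=f(a),f(b);h=max(len(a),len(b));o=np.zeros((h,800,3),np.uint8);o[:len(a),:395]=a;o[:len(b),400:795]=b;cv2.imwrite('pics/p.png',o)
adapters('side');adapters('top');panels('side')
W=cloud(c).reshape(-1,3);D=W[:,:2]-TR[:2];m=(abs(D[:,0])<.05)&(abs(D[:,1])<.07);I=c['image'].reshape(-1,3).astype(int)
Q=W[m&(I.max(1)<130)&(W[:,2]>.045)&(np.ptp(I,axis=1)<30)];print(np.percentile(Q[:,2],[5,50,95]),[ (Q[s][:,:2].mean(0).round(3)) for s in (Q[:,1]<.015,Q[:,1]>.015)])
to()
for n in('top','side'):
    W=cloud(load(n)).reshape(-1,3)
    T=W[(abs(W[:,0]-.598)<.04)&(abs(W[:,1]+.33)<.05)&(W[:,2]>.105)&(W[:,2]<.14)]
    if len(T)>20: print(' head',cv2.minAreaRect((T[:,:2]*1000).astype(np.float32)),T.mean(0).round(4))
to((.5985,-.3324,.23))
"
```

```text
side near 274 elev angle-.3 = 1.30 e-h -1.1 zmax 77.7 e at top -3.6
side far 224 elev angle-.3 = 1.35 e-h -2.8 zmax 76.3 e at top -3.3
side left 230 elev angle-.3 = 1.21 e-h 2.1 zmax 78.5 e at top 2.0
side right 239 elev angle-.3 = 1.25 e-h 0.6 zmax 77.4 e at top 1.3
[0.0465383  0.05623655 0.05994568] [array([0.56 , 0.004]), array([0.562, 0.048])]
t 22.6 pos [ 0.6017 -0.1984  0.2314] toolx yaw 7.16 tilt [ 0.     0.001 -1.   ] F [-0.4  0.2  0.1] w 0.0501
 head ((597.7511596679688, -332.4244079589844), (12.289863586425781, 40.4051628112793), 8.630342483520508) [ 0.597  -0.3325  0.1225]
 head ((598.2932739257812, -332.68603515625), (14.778118133544922, 44.10588073730469), 11.130118370056152) [ 0.5969 -0.3299  0.1206]
t 22.6 pos [ 0.6017 -0.1984  0.2314] toolx yaw 7.16 tilt [ 0.     0.001 -1.   ] F [-0.4  0.2  0.1] w 0.0501
[-19.9 132.5   1.4]
```

View pics/p.png

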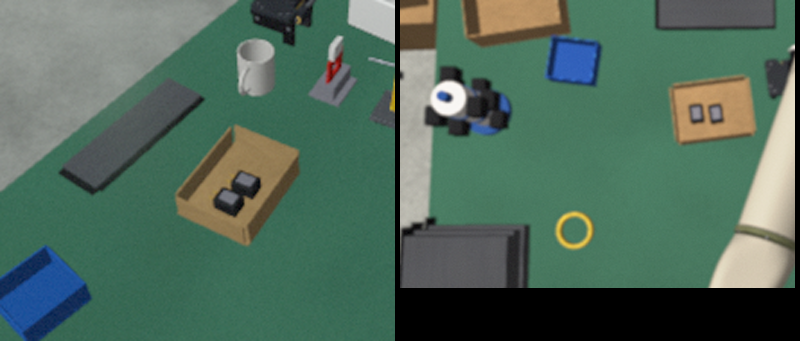

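Both adapters lie flat inside the erected tray, and all four panels are upright. Now the tag: the tool yaw already matches, so I'll grip the head across its 40 mm width.

{"name": "jog_arm", "arguments": {"plan": [[0,0,0,-7,44,0,0.4],[0,0,0,-14,88,0,0.4],[0,0,0,-20,132,0,0.4],[0,0,0,-20,132,0,0.4],[0,0,0,-20,132,0,0.4],[0,0,0,-20,132,0,0.4]]}}

```text
time: 23.2
ee_pos: [0.5986, -0.3315, 0.2314]
eef_rot: [0.998, 0.063, 0.0, -0.0]
ft_force: [0.0, 0.8, 0.4]
width: 0.0608
grip_force: 0.0
```

```bash
python3 -c "
from h import *
snap('side');to((.598,-.3324,.094))"
```

```text
t 23.25 pos [ 0.5987 -0.3313  0.2315] toolx yaw 7.2 tilt [ 0.001  0.001 -1.   ] F [1.2 0.5 0.5] w 0.0608
[ -0.9   1.1 137.5]
```

{"name": "jog_arm", "arguments": {"plan": [[0,0,0,-1,1,45,0.4],[0,0,0,-1,1,90,0.4],[0,0,0,-1,1,120,0.4],[0,0,0,-1,1,137,0.4],[0,0,0,-1,1,137,0.4],[0,0,0,-1,1,137,-1],[0,0,0,-1,1,137,-1],[0,0,0,-1,1,137,-1],[0,0,0,-1,1,137,-1],[0,0,0,-1,1,137,-1],[0,0,0,-1,1,137,-1],[0,0,0,-1,1,137,-1]], "squeeze": 25}}

```text
time: 24.45
ee_pos: [0.5976, -0.3349, 0.0956]
eef_rot: [0.998, 0.061, 0.001, 0.0]
ft_force: [0.2, 1.3, 6.4]
width: 0.0399
grip_force: 25.0
```

{"name": "jog_arm", "arguments": {"plan": [[0,0,0,0,0,-10,-1],[0,0,0,0,0,-25,-1],[0,0,0,0,0,-45,-1],[0,0,0,0,0,-70,-1],[0,0,0,0,0,-105,-1],[0,0,0,0,0,-105,-1],[0,0,0,0,0,-105,-1]]}}

```text
time: 25.15
ee_pos: [0.5972, -0.335, 0.2011]
eef_rot: [0.998, 0.061, 0.001, 0.001]
ft_force: [-0.7, -0.2, -1.0]
width: 0.0401
grip_force: 25.0
```

```bash
python3 -c "
from h import *
c=snap('side');to();d=snap('top')
a=c['image'][60:200,230:400,::-1];cv2.imwrite('pics/tag.png',cv2.resize(a,None,fx=4,fy=4,interpolation=cv2.INTER_CUBIC))
for n in('side','top'):
    c=load(n);W=cloud(c).reshape(-1,3);I=cv2.cvtColor(c['image'],cv2.COLOR_RGB2HSV).reshape(-1,3)
    m=((I[:,0]<6)|(I[:,0]>174))&(I[:,1]>150)&(abs(W[:,0]-.598)<.06)&(abs(W[:,1]+.33)<.06)
    if m.sum()>5: print(n,m.sum(),W[m].min(0).round(4),W[m].max(0).round(4),W[m].mean(0).round(4),cv2.minAreaRect((W[m][:,:2]*1000).astype(np.float32)))
"
```

```text
t 25.2 pos [ 0.5967 -0.3345  0.1997] toolx yaw 7.03 tilt [ 0. -0. -1.] F [-0.1 -0.3 -0.7] w 0.0399
side 93 [ 0.5766 -0.3645  0.1154] [ 0.6017 -0.303   0.3304] [ 0.5961 -0.3261  0.1629] ((588.881591796875, -333.89349365234375), (24.8640193939209, 61.580726623535156), 0.8305792212486267)
```

View pics/tag.png

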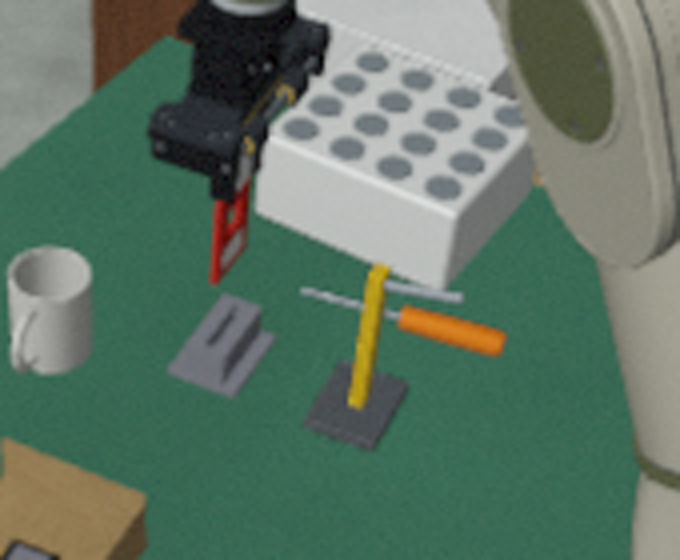

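{"name": "jog_arm", "arguments": {"plan": [[0,0,0,0,0,-50,-1],[0,0,0,0,0,-100,-1],[0,0,0,-40,-1,-100,-1],[0,0,0.015,-85,-2,-100,-1],[0,0,0.015,-130,-3,-100,-1],[0,0,0.015,-175,-4,-100,-1],[0,0,0.015,-220,-5,-100,-1],[0,0,0.015,-252,-6,-100,-1],[0,0,0.015,-252,-6,-100,-1],[0,0,0.015,-252,-6,-50,-1],[0,0,0.015,-252,-6,0,-1],[0,0,0.015,-252,-6,0,-1]]}}

```text
time: 26.45
ee_pos: [0.3433, -0.3564, 0.1934]
eef_rot: [0.999, 0.054, -0.005, -0.003]
ft_force: [-0.1, -0.0, -0.6]
width: 0.0397
grip_force: 25.0
```

```bash
python3 -c "
from h import *
c=snap('side');d=snap('top');to((.3459,-.3588,.1995),(.4115,-.352,.194))
a=c['image'][80:200,290:430,::-1];b=d['image'][150:270,300:420,::-1]
f=lambda i:cv2.resize(i,(395,int(395*i.shape[0]/i.shape[1])),interpolation=cv2.INTER_CUBIC)
a,b=f(a),f(b);h=max(len(a),len(b));o=np.zeros((h,800,3),np.uint8);o[:len(a),:395]=a;o[:len(b),400:795]=b;cv2.imwrite('pics/t2.png',o)
for n in('side','top'):
    c=load(n);W=cloud(c).reshape(-1,3);I=cv2.cvtColor(c['image'],cv2.COLOR_RGB2HSV).reshape(-1,3)
    m=((I[:,0]<6)|(I[:,0]>174))&(I[:,1]>130)&(abs(W[:,0]-.346)<.08)&(abs(W[:,1]+.358)<.06)&(W[:,2]<.2)
    if m.sum()>5: Q=W[m];print(n,m.sum(),Q.min(0).round(4),Q.max(0).round(4),Q.mean(0).round(4),[Q[s][:,:2].mean(0).round(4) for s in (Q[:,2]<.13,Q[:,2]>.16)])
    reg=(abs(W[:,0]-.4)<.025)&(abs(W[:,1]+.352)<.03)&(W[:,2]>.13)&(W[:,2]<.19)&(I[:,1]<80); G=W[reg]; print(n,'peg',len(G),np.median(G,0).round(4))
"
```

```text
t 26.55 pos [ 0.3461 -0.3593  0.2   ] toolx yaw 6.19 tilt [-0.002  0.001 -1.   ] F [ 0.7 -0.8 -0.2] w 0.0401
[-0.2 -0.5  0.5]
[65.8 -0.2  5.8]
side 65 [ 0.3385 -0.3821  0.1033] [ 0.3493 -0.3233  0.1908] [ 0.3419 -0.343   0.1484] [array([ 0.34  , -0.3293]), array([ 0.3416, -0.3354])]
side peg 29 [ 0.4044 -0.3524  0.1653]
top peg 28 [ 0.4042 -0.3539  0.1637]
```

View pics/t2.png

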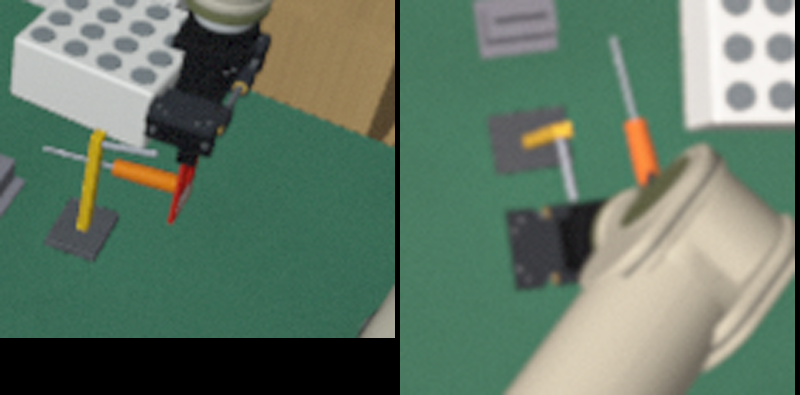

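{"name": "jog_arm", "arguments": {"plan": [[0,0,0,12,0,0,-1],[0,0,0,24,0,0,-1],[0,0,0,34,0,0,-1],[0,0,0,42,0,1,-1],[0,0,0,50,0,2,-1],[0,0,0,50,0,2,-1],[0,0,0,50,0,2,-1]]}}

```text
time: 27.25
ee_pos: [0.3956, -0.3542, 0.1973]
eef_rot: [0.999, 0.054, -0.0, 0.0]
ft_force: [-1.6, 0.5, -0.2]
width: 0.0394
grip_force: 25.0
```

```bash
python3 -c "
from h import *
c=snap('side');to()
a=c['image'][80:200,290:430,::-1]
cv2.imwrite('pics/t3.png',cv2.resize(a[20:100,:90],None,fx=7,fy=7,interpolation=cv2.INTER_CUBIC))
"
```

```text
t 27.3 pos [ 0.3954 -0.3543  0.1974] toolx yaw 6.15 tilt [-0. -0. -1.] F [ 0.6 -0.7 -1.2] w 0.0395
```

View pics/t3.png

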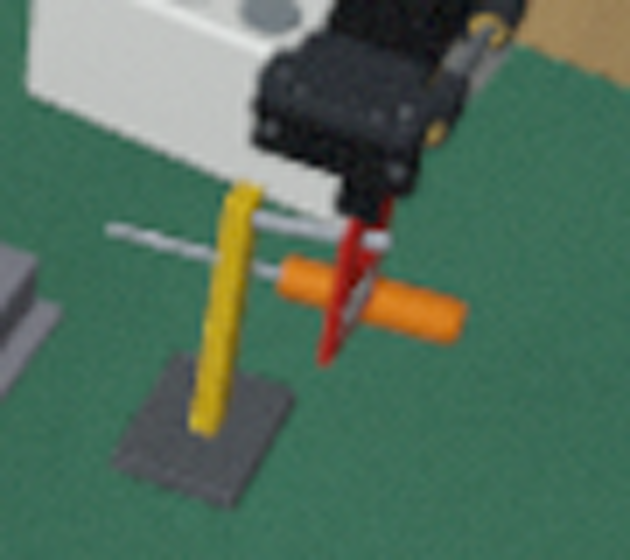

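The peg's tip shows through the hole on the robot side, at (385,238), so the tag is threaded. Next I'll move it further along the peg and lower it.

{"name": "jog_arm", "arguments": {"plan": [[0,0,0,10,0,2,-1],[0,0,0,20,0,3,-1],[0,0,0,28,0,5,-1],[0,0,0,28,0,8,-1],[0,0,0,28,0,11,-1],[0,0,0,28,0,12,-1],[0,0,0,28,0,12,-1]]}}

```text
time: 28.0
ee_pos: [0.4232, -0.3512, 0.1853]
eef_rot: [0.999, 0.054, -0.0, -0.0]
ft_force: [-0.3, -0.5, -0.1]
width: 0.0398
grip_force: 25.0
```

```bash
python3 -c "
from h import *
c=snap('side');to()"
```

```text
t 28.05 pos [ 0.4233 -0.3513  0.1855] toolx yaw 6.15 tilt [ 0. -0. -1.] F [-0.   0.7 -0.5] w 0.0399
```

{"name": "jog_arm", "arguments": {"plan": [[0,0,0,0,0,1,-1],[0,0,0,0,0,2,-1],[0,0,0,0,0,3,-1],[0,0,0,0,0,3,-1]]}}

```text
time: 28.45
ee_pos: [0.4238, -0.3513, 0.1834]
eef_rot: [0.999, 0.054, 0.001, 0.0]
ft_force: [-2.1, 1.1, 8.6]
width: 0.0396
grip_force: 25.0
```

{"name": "jog_arm", "arguments": {"plan": [[0,0,0,0,0,-1,-1],[0,0,0,0,0,-1,-0.02],[0,0,0,0,0,-1,0.1],[0,0,0,0,0,-1,0.3],[0,0,0,0,0,-1,0.3],[0,0,0,0,0,-1,0.3],[0,0,0,0,0,-15,0.3],[0,0,0,0,0,-35,0.3],[0,0,0,0,0,-65,0.3],[0,0,0,0,0,-105,0.3],[0,0,0,0,0,-105,0.3]]}}

```text
time: 29.55
ee_pos: [0.4251, -0.3526, 0.2937]
eef_rot: [0.999, 0.054, 0.004, 0.002]
ft_force: [0.3, -0.5, -0.8]
width: 0.057
grip_force: 0.0
```

```bash
python3 -c "
from h import *
panels('side','top');to();c=load('side')
a=c['image'][80:200,290:430,::-1];b=c['image'][150:240,180:290,::-1]
f=lambda i:cv2.resize(i,(395,int(395*i.shape[0]/i.shape[1])),interpolation=cv2.INTER_CUBIC)
a,b=f(a),f(b);h=max(len(a),len(b));o=np.zeros((h,800,3),np.uint8);o[:len(a),:395]=a;o[:len(b),400:795]=b;cv2.imwrite('pics/end.png',o)
W=cloud(c).reshape(-1,3);I=cv2.cvtColor(c['image'],cv2.COLOR_RGB2HSV).reshape(-1,3)
m=((I[:,0]<6)|(I[:,0]>174))&(I[:,1]>130)&(abs(W[:,0]-.42)<.06)&(abs(W[:,1]+.352)<.06)&(W[:,2]<.22);Q=W[m];print(m.sum(),Q.min(0).round(3),Q.max(0).round(3),np.median(Q,0).round(3))
"
```

```text
side near 276 elev angle-.3 = 1.30 e-h -0.9 zmax 78.0 e at top -3.5
side far 228 elev angle-.3 = 1.35 e-h -2.8 zmax 75.6 e at top -3.1
side left 231 elev angle-.3 = 1.21 e-h 2.1 zmax 78.2 e at top 1.9
side right 242 elev angle-.3 = 1.26 e-h 0.3 zmax 76.5 e at top 1.1
top near 125 elev angle-.3 = 1.28 e-h -0.5 zmax 79.0 e at top -2.5
top far 105 elev angle-.3 = 1.37 e-h -3.7 zmax 77.9 e at top -3.5
top left 60 elev angle-.3 = 1.28 e-h -0.3 zmax 79.7 e at top 1.3
top right 45 elev angle-.3 = 1.27 e-h 0.1 zmax 78.4 e at top 0.7
t 29.65 pos [ 0.424  -0.3515  0.2891] toolx yaw 6.17 tilt [ 0.002 -0.001 -1.   ] F [ 0.1 -0.1 -1.5] w 0.0567
83 [ 0.41  -0.383  0.094] [ 0.428 -0.318  0.18 ] [ 0.42  -0.334  0.142]
```

View pics/end.png

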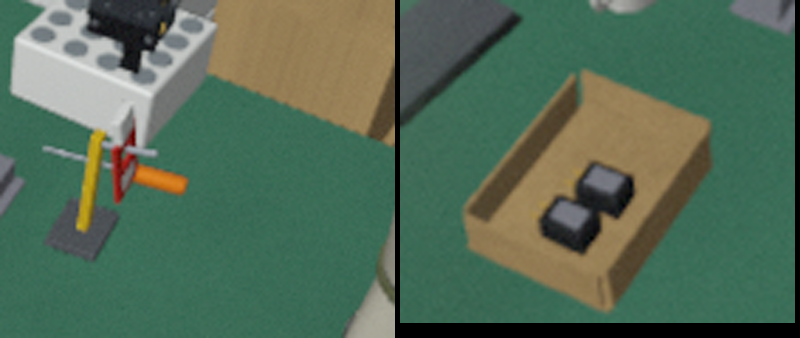

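The tag hangs upright on the peg at about (125,155). Both adapters lie flat and separate in the tray, and the panels are upright. I'll let it settle, then hand in.

{"name": "jog_arm", "arguments": {"plan": [[0,0,0,0,0,-20,0.3],[0,0,0,0,0,-20,0.3],[0,0,0,0,0,-20,0.3],[0,0,0,0,0,-20,0.3],[0,0,0,0,0,-20,0.3],[0,0,0,0,0,-20,0.3],[0,0,0,0,0,-20,0.3],[0,0,0,0,0,-20,0.3],[0,0,0,0,0,-20,0.3],[0,0,0,0,0,-20,0.3]]}}

```text
time: 30.65
ee_pos: [0.4236, -0.3511, 0.3074]
eef_rot: [0.999, 0.054, 0.0, 0.0]
ft_force: [0.4, -0.3, -0.0]
width: 0.0564
grip_force: 0.0
```

```bash
python3 -c "
from h import *
c=snap('side')
W=cloud(c).reshape(-1,3);I=cv2.cvtColor(c['image'],cv2.COLOR_RGB2HSV).reshape(-1,3)
m=((I[:,0]<6)|(I[:,0]>174))&(I[:,1]>130)&(abs(W[:,0]-.42)<.06)&(abs(W[:,1]+.352)<.06)&(W[:,2]<.22);Q=W[m];print(m.sum(),Q.min(0).round(3),Q.max(0).round(3),np.median(Q,0).round(3))
print(order.close_job())"
```

```text
84 [ 0.411 -0.381  0.091] [ 0.426 -0.318  0.177] [ 0.42  -0.335  0.14 ]
the job is handed in; nothing more can be done
None
```

I handed the job in at about 31 s, with all four panels upright, both visible adapters flat and separate in the tray, and the red tag hanging on the peg; the hand-in returned no verdict.

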